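# Put the block plane away in the bench cabinet

## Robot

A 7-joint arm with a two-finger parallel gripper is mounted at the origin on the work surface. World frame = base frame: x ahead of the robot, y to its left, z up, the work surface at z = 0. Lengths are in m, angles in rad, forces in N, time in s.
With the tool pointing down it reaches from about 0.375 to 0.925 m from the base axis. Payload 3.1 kg.
Tool frame: the origin (TCP) lies between the finger pads; the fingertips stand 19 mm ahead of it and the grasp point (between the pads) is the TCP; z points along the fingers, y is the direction in which the jaws open and shut (so a half turn about z gives the same grasp; the last joint's range is limited). The gripper opens to 85 mm and grips with 20 to 120 N. Pads are 22 mm wide; open, the fingers measure 114 mm over their backs; the gripper's body (76 mm by 85 mm) begins 54 mm behind the grasp point. The pads swing forward as they close: fully open they stand 13 mm farther back than shut.
Start: joints at [-1.384, 0.383, 0.044, 1.598, -0.018, 1.161, -0.05], TCP at [0.183, 0.624, 0.25] pointing down, gripper open.
Joint ranges: [-2.61, 2.61], [-0.41, 2.15], [-1.48, 1.57], [0, 2.5], [-1.57, 4.71], [0.05, 1.97], [-2.85, 2.85]. Speed limits (rad/s): [2.79, 2.79, 3.14, 3.14, 3.14, 3.14, 3.14].

## Interface

Orientations are given as a unit quaternion [x, y, z, w].
In Python, from bench import move_ptp, movel, move_j, move_gripper, pause, inverse_kinematics, read_camera, camera_params, MotionError, sign_off, look_for, tip_of, read_time_s, read_qpos, read_joint_vel, read_effort, read_eef_pos, read_tcp_rot, read_ft_force, read_ft_torque, read_finger_gap gives the robot as it stands. Calls block until the motion is done:
- move_ptp(position, orientation): joint-space move of the TCP to a pose.
- movel(position, orientation=None, speed=0.15): straight line of the TCP; orientation=None keeps the orientation; speed is the mean speed in m/s.
- move_j(angles): joint-space move.
- move_gripper(opening, effort=None): finger opening in m; effort is the grip in N (None keeps the last); returns when the fingers have stopped.
- pause(seconds).
- inverse_kinematics(position, orientation): joint angles nearest the present ones, or None.
- read_camera(name): name is "scene" or "top"; returns the picture (480x640x3 uint8, red, green, blue); there is no depth.
- camera_params(name): a dict with "K" (3x3 intrinsics, pixels), "dist_coeffs" ([k1, k2, p1, p2, k3] as OpenCV has them; the pictures are not rectified), "camera_from_world" (4x4, takes a point from world to camera coordinates). Camera axes: x right, y down, z forward; pixel columns grow to the right and rows downward; lengths in m; the calibration is good to about 2 mm. A picture is of the moment at which its call begins. camera_params takes no time and is no camera call.
A pose or a line that the arm cannot do raises MotionError and nothing moves.
- sign_off(): hands the job in, once; it reports no verdict.
Trained networks look in the newest picture that a camera, given by its name, has taken for a name from the list of things; names that differ only in an ending like _2 or _b are one class to them, and where a whole thing is asked for, a point or a joint stands for the part that bears it (a point fixed in the world has none). Each returns a list of dicts, best first, with "confidence" (0 to 1); they miss things now and then, are a little off and sometimes report something else, mostly with a low value. They report only what shows in the picture. A call takes as long as a camera call. They do not tell look-alikes from the thing itself.
- look_for(camera, name): "at" ([column, row] in pixels, amid what is visible of it).
- tip_of(camera, name): "at" ([column, row] in pixels: a listed point, or the origin of a listed thing).
Readings, each from a call of its own:
- read_time_s(): time.
- read_qpos(): joint angles.
- read_joint_vel(): joint speeds.
- read_effort(): joint torques, N m.
- read_eef_pos(): TCP position.
- read_tcp_rot(): TCP orientation.
- read_ft_force(): force on the tool from outside, world axes, zero at the start.
- read_ft_torque(): the same for the moment, N m.
- read_finger_gap(): finger opening in m.
Only numpy, scipy, OpenCV 4.12 (cv2) and the standard library are available. Lean on these libraries where they do the work, as an engineer would, in place of code of your own. Each camera call takes 0.05 s, during which the arm holds its last target.

## Task

The green screw tray has been left swung out over the open drawer: first push it round on its pin until it is fully home over the cabinet top. Then lower the block plane gently (no dropping) to the floor of the drawer's wide, felt-lined bay, upright on its sole and lying front to back, let go of it, and slide the drawer fully shut. Leave the square, the tub and the sanding block where they are.

Things in the scene. Friction and masses are not known exactly. Their poses are not given: they have to be found in the camera images.
- drawer (a joint): How far the drawer is open, in m: 0 is fully shut (end stop), 0.190 fully open. It slides out of the cabinet along the cabinet's -x, towards the robot; about 1.2 N of friction, stays where it is left.
- tray (a joint): Angle of the green swivel tray, in rad: 0 is home (end stop), wholly over the cabinet top, its long side parallel to the cabinet's front. It grows as the tray swings out over the drawer, clockwise seen from above, up to 1.6. Stiff pivot, about 0.08 N m; stays where it is left. The tray is an open box of painted steel, 85 by 180 mm, from 111 to 139 mm above the bench; its screws do not move.
- tray_pin (a point): The tray's upright pivot pin, fixed on the cabinet, 125 mm above the bench (the pin ends at 150); the axes are the cabinet's: x from the front into it, y to its left seen from the robot, z up.
- tray_push (a point): Point on the tray's long outer side, near its free corner, half-way up; axes turn with the tray (the cabinet's when home). This face looks to the tray's own -x (to the robot when home): pushing it towards the tray's +x swings the tray home. It lies at (-20, -140) mm from the pin in the tray's x, y. The tray reaches from x -20 to +65 and y -160 to +20 mm from the pin.
- drawer_grip (a point): Middle of the drawer's dark bar handle; axes as the cabinet's. The bar runs along y, 120 mm long, 11 mm thick, 78 mm above the bench, 35 mm in front of the drawer's wooden front (15 thick, 260 wide, from 8 to 100 mm above the bench).
- drawer_bay (a point): On the floor of the drawer's wide left bay (grey felt), 20 mm above the bench, mid-width, 85 mm behind the drawer front; axes as the cabinet's, moves with the drawer. Clear inside: x -79 to +154 mm (open from above only in front of the carcass, to x = +80 or more at the start), y -65 to +65. Walls 50 mm above the floor, divider on the right 28; the narrow bay past it holds fixed stock.
- plane_center (a point): Centre of the block plane, half-way up (25 mm above its sole); x towards its nose (wooden knob), z up. The dark steel plane is 130 long, 42 wide, 50 mm high; its parallel cheeks are 42 mm apart and reach 32 mm above the sole over the middle 75 mm of the length; 0.35 to 0.7 kg. Starts upright on the bench.
- square: Bystander: try square lying flat, dark wooden stock and steel blade, about 100 by 110 mm, 18 high; origin under the middle.
- tub: Bystander: white screw tub with a red lid, 68 mm across, 60 high; origin at the middle of its foot.
- sander: Bystander: cork sanding block with a wooden grip, 108 by 64 mm, 46 high; origin under the middle.
- cabinet: Wooden cabinet, screwed down: carcass 260 deep, 260 wide, 105 mm high. Origin on the bench in the middle of the carcass's front edge; x from the front into the cabinet, y left, z up. The tray pin is at (30, 85) mm.
There are look-alikes about, which are no part of the job. Leave any blue look-alike of the part that bears plane_center alone.

How it is judged:
By the outcome, as a careful person would: the job done as asked, in the order asked, and still so for the second after the job is handed in, with the robot touching nothing.
It also fails if it takes over 61 s, if anything falls off the work surface, if the arm or the gripper's body presses on something with over 40 N, if the wrist force passes 120 N, or if a joint passes its speed limit or range.

## Working session

There is one attempt and no reset: what is moved stays moved. The work goes in short steps, each a Python script; the robot and the scene stay as the last script left them, time stands still between calls to the robot, and variables do not carry over. Pictures are saved under pics/ and viewed, and the job is handed in when it is done.

```bash
ls; mkdir -p pics; python3 - <<'E'
from bench import *
import cv2,numpy as np
for c in("scene","top"):
    im=read_camera(c); cv2.imwrite(f"pics/{c}0.png",im[:,:,::-1])
    p=camera_params(c); print(c,np.round(p["K"],1).tolist(),np.round(p["dist_coeffs"],3),np.round(p["camera_from_world"],3).tolist())
    for n in("tray_pin","tray_push","drawer_grip","drawer_bay","plane_center","cabinet","square","tub","sander"):
        print(n,[(np.round(d["at"]).tolist(),round(d["confidence"],2)) for d in tip_of(c,n)])
print(read_time_s(),read_tcp_rot())
E
```

```text
pics
scene [[588.3, 0.0, 334.8], [0.0, 588.3, 236.6], [0.0, 0.0, 1.0]] [-0.11  0.    0.    0.    0.  ] [[0.173, 0.985, -0.019, -0.118], [0.751, -0.144, -0.645, -0.342], [-0.637, 0.098, -0.764, 1.906], [0.0, 0.0, 0.0, 1.0]]
tray_pin [([382.0, 289.0], 0.77)]
tray_push [([344.0, 249.0], 0.6)]
drawer_grip [([321.0, 227.0], 0.81)]
drawer_bay []
plane_center [([421.0, 211.0], 0.92), ([376.0, 197.0], 0.76)]
cabinet [([343.0, 315.0], 0.6)]
square [([211.0, 302.0], 0.65)]
tub []
sander [([209.0, 247.0], 0.68)]
top [[559.0, 0.0, 314.5], [0.0, 559.0, 241.5], [0.0, 0.0, 1.0]] [-0.174  0.     0.     0.     0.   ] [[0.018, -1.0, -0.0, 0.037], [-0.984, -0.018, -0.18, 0.592], [0.18, 0.004, -0.984, 1.258], [0.0, 0.0, 0.0, 1.0]]
tray_pin [([293.0, 172.0], 0.86)]
tray_push []
drawer_grip [([332.0, 286.0], 0.59)]
drawer_bay [([312.0, 232.0], 0.74)]
plane_center [([258.0, 341.0], 0.87), ([152.0, 330.0], 0.81), ([203.0, 305.0], 0.66)]
cabinet [([326.0, 196.0], 0.73)]
square [([455.0, 244.0], 0.64), ([457.0, 310.0], 0.61)]
tub [([205.0, 231.0], 0.8)]
sander [([459.0, 306.0], 0.88)]
1.0 [ 1.41865333e-01  9.89885967e-01 -1.45326427e-05 -1.35865017e-05]
```

View pics/scene0.png

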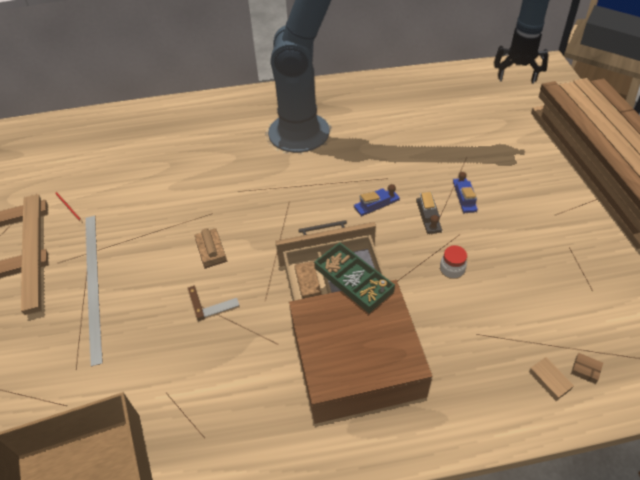

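View pics/top0.png

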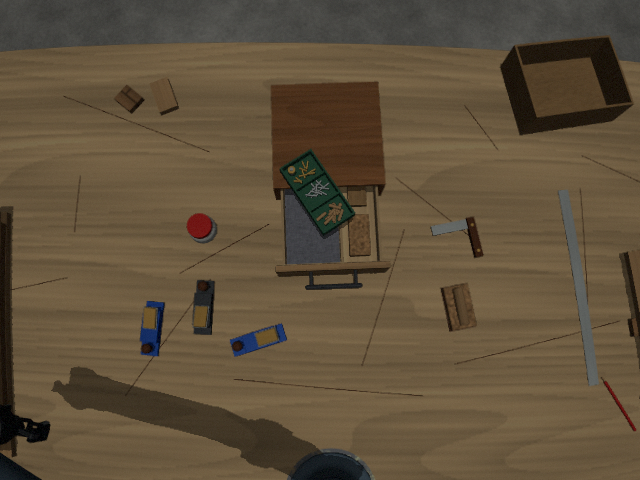

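The plane candidates in the top picture are blue (258,341), blue (152,330) and dark steel (203,305). The dark one fits, because the blue ones are the look-alikes. I'll confirm it in a crop.

```bash
cat > h.py <<'E'
import numpy as np, cv2
from bench import *
from scipy.spatial.transform import Rotation as R
def bp(c,px,z):
    p=camera_params(c);T=np.array(p["camera_from_world"])
    u=cv2.undistortPoints(np.array([[px]],float),np.array(p["K"]),np.array(p["dist_coeffs"]))[0,0]
    o=-T[:3,:3].T@T[:3,3]; d=T[:3,:3].T@np.array([*u,1]); return o+d*(z-o[2])/d[2]
def proj(c,P):
    p=camera_params(c);T=np.array(p["camera_from_world"])
    return cv2.projectPoints(np.array(P,float).reshape(-1,1,3),cv2.Rodrigues(T[:3,:3])[0],T[:3,3],np.array(p["K"]),np.array(p["dist_coeffs"]))[0][:,0]
def down(a): # tool down, jaw (tool y) axis along world angle a
    y=np.array([np.cos(a),np.sin(a),0]);z=np.array([0,0,-1.]);x=np.cross(y,z)
    return R.from_matrix(np.c_[x,y,z]).as_quat()
def snap(c,f,box=None,s=1):
    im=read_camera(c)[:,:,::-1].copy()
    if box: x0,y0,x1,y1=box; im=cv2.resize(im[y0:y1,x0:x1],None,fx=s,fy=s,interpolation=cv2.INTER_CUBIC)
    cv2.imwrite("pics/"+f,im); return im
E
python3 - <<'E'
from h import *
a=cv2.imread("pics/top0.png");
cv2.imwrite("pics/c1.png",cv2.resize(a[260:380,130:300],None,fx=4,fy=4,interpolation=2))
cv2.imwrite("pics/c2.png",cv2.resize(a[140:300,255:405],None,fx=3.7,fy=3.7,interpolation=2))
b=cv2.imread("pics/scene0.png")
cv2.imwrite("pics/c3.png",cv2.resize(b[180:320,340:480],None,fx=4,fy=4,interpolation=2))
for c,px,z,n in [("top",(293,172),.15,"pin"),("scene",(382,289),.15,"pin"),("scene",(344,249),.125,"push"),("top",(332,286),.078,"grip"),("scene",(321,227),.078,"grip"),("top",(312,232),.02,"bay"),("top",(203,305),.025,"plane"),("scene",(421,211),.025,"plane2"),("scene",(429,211),.025,"plane3"),("top",(326,196),0,"cab"),("scene",(343,315),0,"cab"),("top",(205,231),0,"tub"),
 ("top",(272,84),.105,"cab NL"),("top",(379,82),.105,"NR"),("top",(275,187),.105,"FL"),("top",(384,189),.105,"FR")]:
    print(n,c,bp(c,px,z).round(4))
E
```

```text
pin top [0.7304 0.0982 0.15  ]
pin scene [0.7596 0.0963 0.15  ]
push scene [0.6103 0.0372 0.125 ]
grip top [0.4851 0.0062 0.078 ]
grip scene [ 0.4892 -0.0016  0.078 ]
bay top [0.6209 0.0544 0.02  ]
plane top [0.4391 0.3095 0.025 ]
plane2 scene [0.4373 0.2872 0.025 ]
plane3 scene [0.4415 0.3091 0.025 ]
cab top [0.7167 0.0215 0.    ]
cab scene [0.7166 0.0141 0.    ]
tub top [0.6229 0.3188 0.    ]
cab NL top [0.9666 0.1571 0.105 ]
NR top [ 0.9771 -0.1013  0.105 ]
FL top [0.7079 0.1407 0.105 ]
FR top [ 0.7078 -0.11    0.105 ]
```

View pics/c1.png

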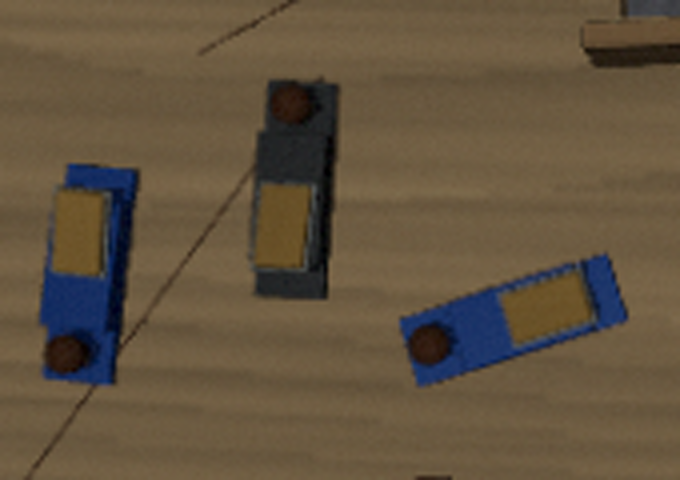

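View pics/c2.png

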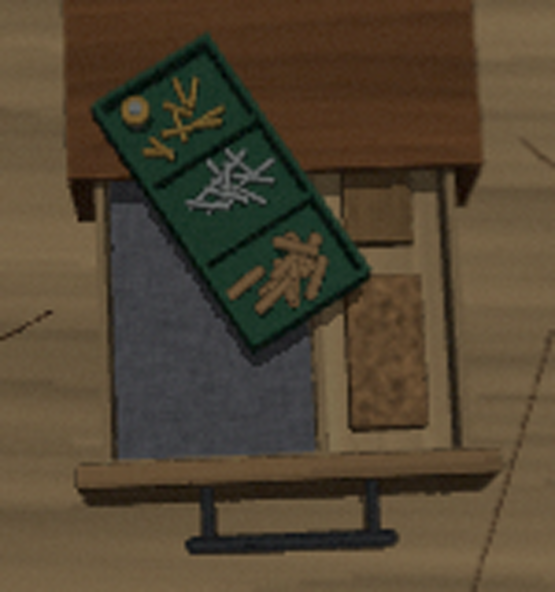

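View pics/c3.png

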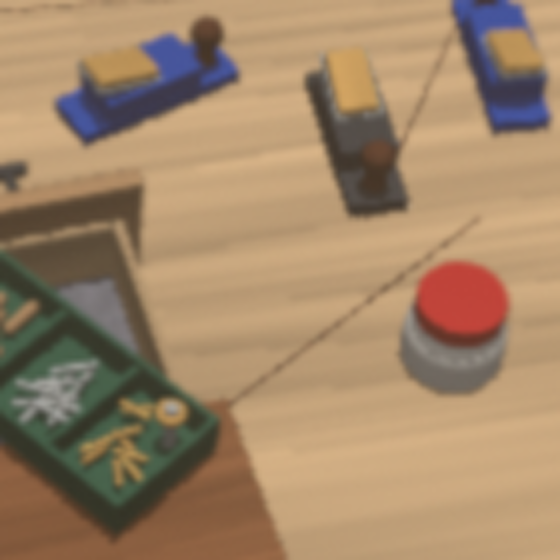

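The dark steel plane in crop c1 at about (203,306) full-res, with its knob pointing up (+x), is the right one. I'll measure the cabinet corners more precisely.

```bash
python3 - <<'E'
from h import *
def big(f,x0,y0,x1,y1,s,o):
    a=cv2.imread(f)[y0:y1,x0:x1]; a=cv2.resize(a,None,fx=s,fy=s,interpolation=2)
    a=np.clip(255*(a/255.)**.55,0,255).astype(np.uint8)
    for x in range((x0//10+1)*10,x1,10):
        cv2.line(a,((x-x0)*s,0),((x-x0)*s,5 if x%50 else 14),(0,0,255),1)
        if x%20==0: cv2.putText(a,str(x),((x-x0)*s-10,24),0,.35,(255,255,255),1)
    for y in range((y0//10+1)*10,y1,10):
        cv2.line(a,(0,(y-y0)*s),(6,(y-y0)*s),(0,0,255),1)
        if y%20==0: cv2.putText(a,str(y),(8,(y-y0)*s+4),0,.35,(255,255,255),1)
    cv2.imwrite(o,a)
big("pics/top0.png",260,150,400,298,4,"pics/d1.png")
big("pics/scene0.png",270,210,440,345,4,"pics/d2.png")
big("pics/top0.png",265,75,390,195,4,"pics/d3.png")
E
```

```text
(no output)
```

View pics/d1.png

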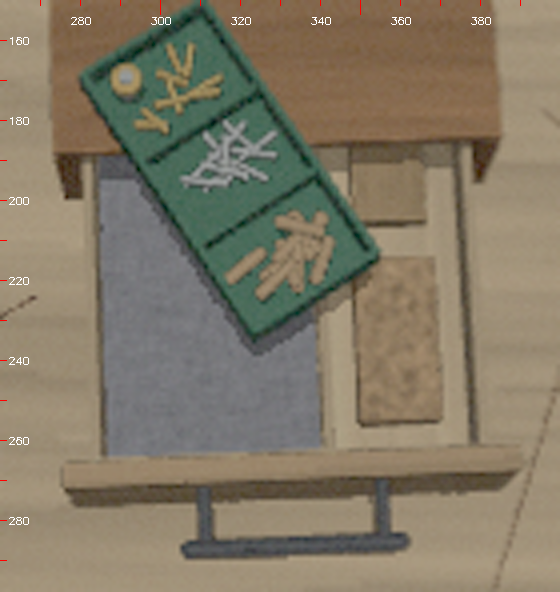

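View pics/d2.png

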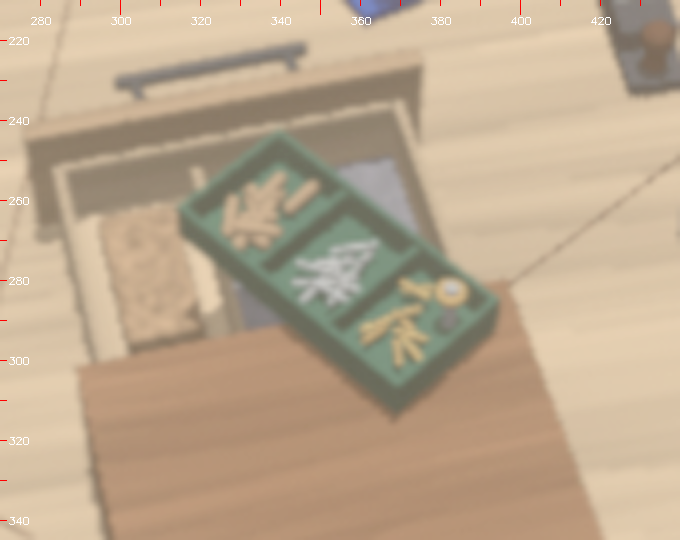

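View pics/d3.png

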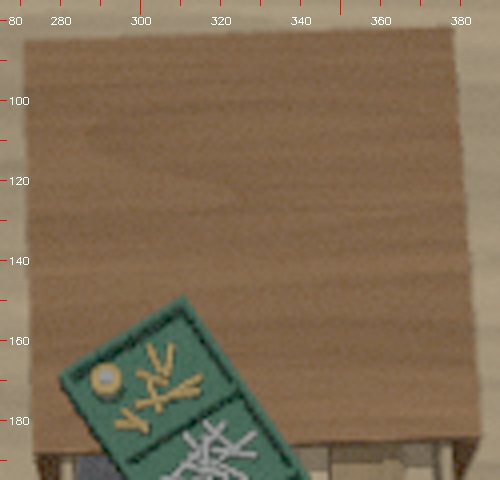

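```bash
cat > fit.py <<'E'
from h import *
from scipy.optimize import least_squares
def model(p):
    X,Y,a,e,t=p
    def w(x,y,z): c,s=np.cos(a),np.sin(a); return [X+c*x-s*y,Y+s*x+c*y,z]
    def tr(x,y,z): c,s=np.cos(-t),np.sin(-t); return w(.03+c*x-s*y,.085+s*x+c*y,z)
    top=[(w(0,.13,.105),(273.5,189)),(w(0,-.13,.105),(385,184.5)),(w(.26,.13,.105),(271,85)),(w(.26,-.13,.105),(378.5,82)),
     (w(-e,.13,.1),(275.8,272.5)),(w(-e,-.13,.1),(390,268.5)),(w(-e-.035,.06,.078),(305,287)),(w(-e-.035,-.06,.078),(362,285)),
     (tr(-.02,.02,.139),(280,169)),(tr(.065,.02,.139),(311,150.5)),(tr(.065,-.16,.139),(354.3,213.5)),(tr(-.02,-.16,.139),(323.5,234)),(tr(0,0,.15),(291.5,168.5))]
    sc=[(w(0,.13,.105),(396.8,281)),(w(0,-.13,.105),(289.5,301.5)),(w(-e,.13,.1),(375,225.5)),(w(-e,-.13,.1),(276,245)),
     (w(-e-.035,.06,.078),(345.5,222)),(w(-e-.035,-.06,.078),(299,231)),
     (tr(-.02,.02,.139),(394.3,284.5)),(tr(.065,.02,.139),(369.5,307.5)),(tr(.065,-.16,.139),(315,262)),(tr(-.02,-.16,.139),(339.5,243.5)),(tr(0,0,.15),(382.5,283))]
    return top,sc
def res(p,full=False):
    o=[]
    for c,l in zip(("top","scene"),model(p)):
        q=proj(c,[m for m,_ in l]); o.append(q-np.array([u for _,u in l]))
    if full:return o
    return np.concatenate(o).ravel()
if __name__=="__main__":
    r=least_squares(res,[.71,.017,0,.19,1],loss="soft_l1"); print(r.x.round(4))
    for o in res(r.x,True): print(o.round(1).tolist())
    # plane
    pl=[("top",(196.7,280.5),.0,(1,1)),]
E
python3 fit.py
python3 - <<'E'
exec(open('/dev/null').read())
import sys; sys.path.insert(0,'.')
from h import *
def big(f,x0,y0,x1,y1,s,o):
    a=cv2.imread(f)[y0:y1,x0:x1]; a=cv2.resize(a,None,fx=s,fy=s,interpolation=2)
    a=np.clip(255*(a/255.)**.55,0,255).astype(np.uint8)
    for x in range((x0//5+1)*5,x1,5):
        cv2.line(a,((x-x0)*s,0),((x-x0)*s,5),(0,0,255),1)
        if x%10==0: cv2.putText(a,str(x),((x-x0)*s-10,20),0,.4,(0,0,255),1)
    for y in range((y0//5+1)*5,y1,5):
        cv2.line(a,(0,(y-y0)*s),(6,(y-y0)*s),(0,0,255),1)
        if y%10==0: cv2.putText(a,str(y),(8,(y-y0)*s+4),0,.4,(0,0,255),1)
    return a
a=big("pics/top0.png",180,270,230,345,8,0);b=big("pics/scene0.png",405,180,455,240,8,0)
b=cv2.copyMakeBorder(b,0,a.shape[0]-b.shape[0],0,0,0)
cv2.imwrite("pics/e1.png",np.hstack([a[:600],b[:600]]))
E
```

```text
[0.7129 0.0158 0.0537 0.1925 1.029 ]
[[-0.7, -1.2], [0.7, -0.5], [-0.0, -0.6], [-0.0, -0.9], [-0.9, -1.2], [0.5, -1.4], [1.7, -0.3], [-2.5, -0.2], [-0.8, -1.3], [-0.2, -2.4], [0.8, -0.8], [-0.5, -0.7], [-0.2, 0.1]]
[[-0.3, -2.6], [-1.2, -1.3], [-0.4, -4.6], [-0.9, -5.5], [-0.4, -0.4], [1.2, -1.1], [0.4, -0.7], [-0.6, -1.6], [-1.3, -1.5], [-0.0, -2.6], [0.0, -2.0]]
```

View pics/e1.png

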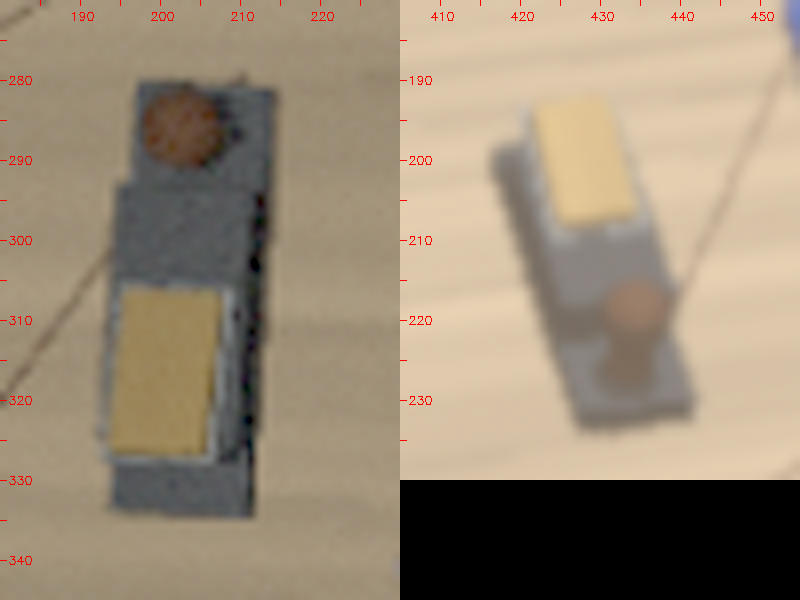

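```bash
python3 - <<'E'
from h import *
from scipy.optimize import least_squares
obs={"top":[((.065,.021,.01),(197,280.3)),((.065,-.021,.01),(214.2,281.2)),((-.065,.021,.01),(193.8,334)),((-.065,-.021,.01),(211.4,334.7))],
"scene":[((.065,-.021,.0),(427,234)),((.065,.021,.0),(441.5,232.3)),((-.065,-.021,.01),(416.3,198.3))]}
def res(p,cs=("top","scene")):
    c,s=np.cos(p[2]),np.sin(p[2]);o=[]
    for k in cs:
        P=[(p[0]+c*x-s*y,p[1]+s*x+c*y,z) for (x,y,z),_ in obs[k]]
        o.append(proj(k,P)-np.array([u for _,u in obs[k]]))
    return np.concatenate(o).ravel()
for cs in (("top",),("scene",),("top","scene")):
    r=least_squares(res,[.44,.31,0],kwargs=dict(cs=cs)); print(cs,r.x.round(4),r.fun.round(1))
X,Y,a,e,t=[0.7129,0.0158,0.0537,0.1925,1.029]
Rz=lambda a:np.array([[np.cos(a),-np.sin(a)],[np.sin(a),np.cos(a)]])
pin=np.array([X,Y])+Rz(a)@[.03,.085]; print("pin",pin,"push",pin+Rz(a-t)@[-.02,-.14],"normal",Rz(a-t)@[1,0],"bay",np.array([X,Y])+Rz(a)@[-e+.015+.085,.0])
print("handle",np.array([X,Y])+Rz(a)@[-e-.035,0], read_ft_force())
E
```

```text
('top',) [ 0.4343  0.3097 -0.0121] [ 0.1 -0.1  0.  -0.4  0.1  0.3 -0.2  0.3]
('scene',) [ 0.4381  0.3113 -0.0296] [-0.1  0.2  0.2  0.1 -0.1 -0.3]
('top', 'scene') [ 0.4353  0.3103 -0.0141] [-0.1 -0.6 -0.2 -0.8 -0.2 -0.2 -0.4 -0.1 -0.4 -0.5 -0.1 -0.8 -1.  -0.8]
pin [0.73829445 0.1022877 ] push [0.61117423 0.04031634] normal [ 0.56091972 -0.8278702 ] bay [0.62053334 0.01083514]
handle [0.48572794 0.00358912] [0.07207299 0.48416303 0.6395942 ]
```

```bash
cat >> h.py <<'E'
CX,CY,CA=0.7129,0.0158,0.0537
def rz(a): return np.array([[np.cos(a),-np.sin(a)],[np.sin(a),np.cos(a)]])
def cab(x,y,z): return np.r_[np.array([CX,CY])+rz(CA)@[x,y],z]
def near(a):
    """quat with jaw axis a mod pi, needing least wrist travel"""
    return a
def tray(x,y,z,t): return cab(*(np.array([.03,.085])+rz(-t)@[x,y]),z)
E
python3 - <<'E'
from h import *
for s in (1,-1):
  for t in (1.029,.8,.5,.2,0):
    q=inverse_kinematics(tray(-.055,-.13,.137,t),down(CA-t+s*np.pi/2)); print(s,t,None if q is None else q.round(2) if hasattr(q,'round') else q)
  for P,A in ((( .435,.310,.024),-.014),(cab(-.095,.04,.044),CA),(cab(-.26,0,.083),CA),(cab(-.05,0,.083),CA)):
    q=inverse_kinematics(P,down(A+s*np.pi/2)); print(s,P,None if q is None else np.round(q,2))
print(read_time_s())
E
```

```text
1 1.029 [-0.67  0.48  0.6   1.83 -0.33  0.94  0.67]
1 0.8 [-0.61  0.49  0.59  1.81 -0.33  0.94  0.95]
1 0.5 [-0.56  0.54  0.62  1.76 -0.37  0.97  1.33]
1 0.2 [-0.5   0.6   0.64  1.67 -0.41  1.01  1.7 ]
1 0 [-0.46  0.65  0.63  1.6  -0.42  1.04  1.91]
1 (0.435, 0.31, 0.024) [-0.84  0.49  0.17  2.02 -0.13  0.64  0.97]
1 [0.61588997 0.05064329 0.044     ] [-0.46  0.6   0.39  1.82 -0.32  0.78  1.72]
1 [0.45327479 0.00184471 0.083     ] [-0.69  0.31  0.66  2.21 -0.29  0.71  1.79]
1 [0.66297207 0.01311629 0.083     ] [-0.44  0.63  0.49  1.7  -0.36  0.9   1.81]
-1 1.029 [-1.11  0.95  1.37  1.84 -1.    1.25 -1.97]
-1 0.8 [-1.05  0.97  1.37  1.83 -1.01  1.26 -1.69]
-1 0.5 [-0.95  1.    1.37  1.77 -1.03  1.29 -1.34]
-1 0.2 [-0.67  0.7   0.9   1.68 -0.62  1.07 -1.29]
-1 0 [-0.55  0.69  0.77  1.6  -0.53  1.06 -1.15]
-1 (0.435, 0.31, 0.024) [-1.17  0.55  0.56  2.04 -0.46  0.68 -1.89]
-1 [0.61588997 0.05064329 0.044     ] [-0.64  0.67  0.63  1.83 -0.52  0.82 -1.26]
-1 [0.45327479 0.00184471 0.083     ] [-0.91  0.38  0.92  2.22 -0.46  0.74 -1.19]
-1 [0.66297207 0.01311629 0.083     ] [-0.59  0.7   0.7   1.7  -0.53  0.94 -1.2 ]
1.0
```

```bash
python3 - <<'E'
from h import *
H=np.pi/2
move_gripper(0.0,effort=30)
t=1.029
move_ptp(tray(-.06,-.13,.20,t),down(CA-t+H))
movel(tray(-.06,-.13,.137,t),speed=.12)
print(read_time_s(),read_eef_pos(),read_finger_gap(),read_ft_force())
movel(tray(-.034,-.13,.137,t),speed=.06)
print(read_ft_force())
snap("top","p1.png"); 
print(read_time_s())
E
python3 -c "
import cv2;a=cv2.imread('pics/p1.png')[140:300,240:400];cv2.imwrite('pics/p1c.png',cv2.resize(a,None,fx=3.7,fy=3.7))"
```

```text
4.8833 [0.59742837 0.07904068 0.13726333] 0.00034937649866069996 [0.6190796  0.17890103 0.16437052]
[-0.64360762 -0.52773031  0.6708739 ]
5.5167
```

View pics/p1c.png

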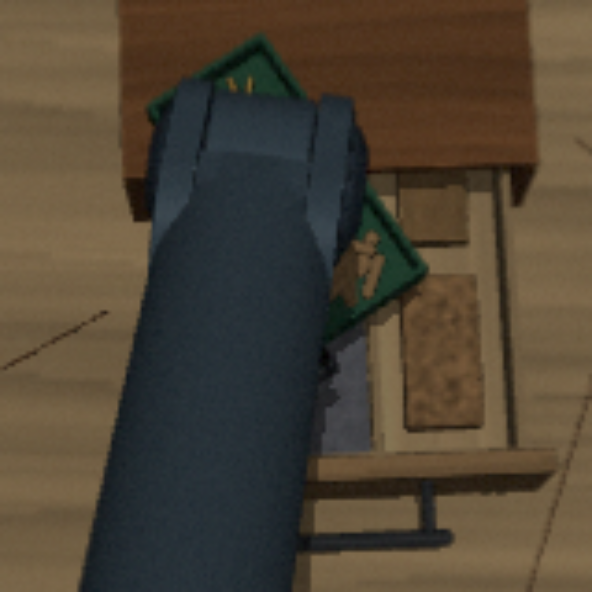

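The finger is beside the tray's outer side at about (327,238) and the tray hasn't moved yet. Next I'll sweep it round.

```bash
python3 - <<'E'
from h import *
H=np.pi/2
for t in (.95,.82,.69,.56,.43,.30,.18,.08):
    movel(tray(-.033,-.13,.137,t),down(CA-t+H),speed=.08)
    print(t,read_ft_force().round(2),read_ft_torque().round(2))
print(read_time_s())
base=read_ft_force()
t=.08
for i in range(16):
    t-=.0125
    movel(tray(-.033,-.13,.137,t),down(CA-max(t,0)+H),speed=.03)
    f=read_ft_force(); print(round(t,3),f.round(2))
    if f[0]<-9: break
print(read_time_s()); snap("scene","p2.png",(260,190,460,340),4)
E
```

```text
0.95 [ 0.09 -0.47 -0.  ] [ 0.   -0.01 -0.05]
0.82 [-0.43  0.44 -0.23] [-0.07 -0.05 -0.01]
0.69 [-0.43  0.81  0.22] [ 0.01 -0.01 -0.01]
0.56 [-0.11  1.03 -0.7 ] [0.03 0.01 0.01]
0.43 [ 0.67  0.19 -0.4 ] [ 0.04  0.01 -0.01]
0.3 [-0.6  -0.59  0.11] [0.01 0.   0.06]
0.18 [ 0.05  0.16 -0.13] [-0.01 -0.02  0.01]
0.08 [-0.35 -0.51  0.13] [-0.06 -0.02  0.05]
8.3083
0.068 [-0.38 -0.06  0.21]
0.055 [-0.66  0.14  0.6 ]
0.043 [0.7  0.94 0.22]
0.03 [0.55 0.5  0.6 ]
0.018 [-0.57 -0.94 -0.34]
0.005 [ 0.83  0.15 -0.33]
-0.007 [-0.19 -0.39 -0.55]
-0.02 [-2.67  0.16  0.78]
-0.032 [-5.89  0.65  4.35]
-0.045 [-9.56  1.25  6.71]
10.8083
```

View pics/p2.png

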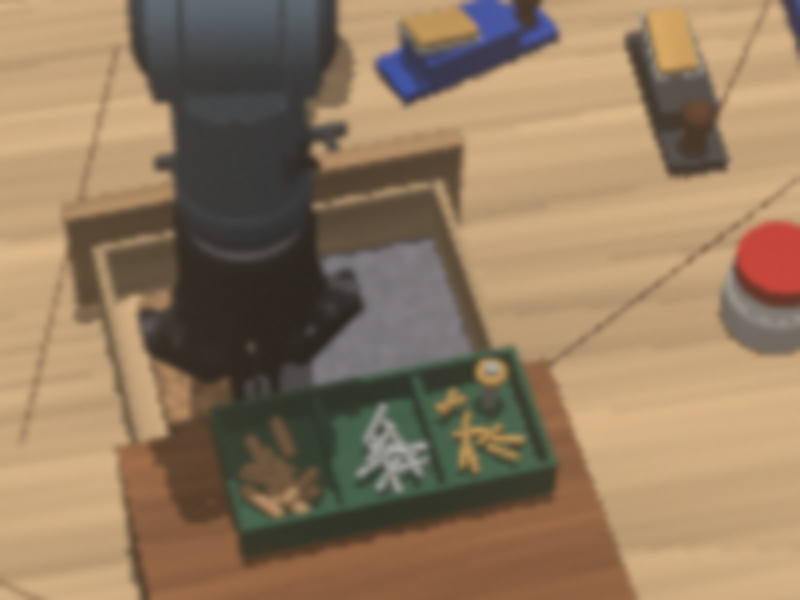

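The force rose against the end stop, and the picture shows the tray square over the cabinet top. I'll retreat and grasp the dark plane.

```bash
python3 - <<'E'
from h import *
H=np.pi/2
p=read_eef_pos(); 
movel(p-np.r_[.03*np.cos(CA),.03*np.sin(CA),0],speed=.1)
p=read_eef_pos(); movel(p+[0,0,.08],speed=.2)
PX,PY,PA=.4357,.3103,-.0141
move_ptp([PX,PY,.13],down(PA+H))
move_gripper(.066,effort=50)
im=snap("top","p3.png",(260,75,400,300),2.6)
movel([PX,PY,.022],speed=.1)
print(read_eef_pos(),read_ft_force(),read_time_s())
snap("scene","p4.png",(340,160,480,270),5)
E
```

```text
[0.43630778 0.31072792 0.02267041] [-0.3503607  -0.53818113  0.46010156] 15.4083
```

View pics/p3.png

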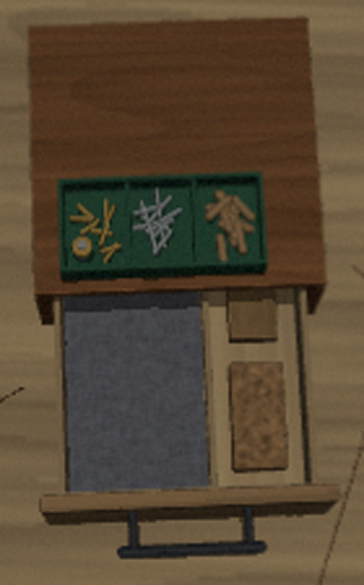

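View pics/p4.png

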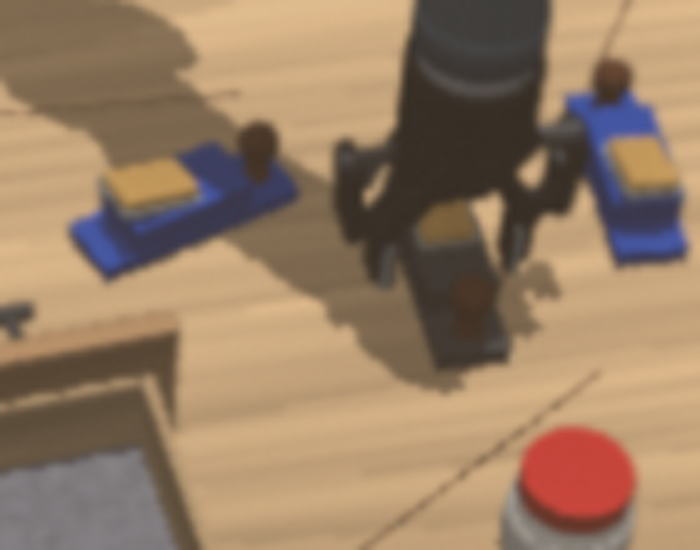

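The tray is home and parallel to the front in p3. In p4 the fingers straddle the dark plane at about (428,208). I'll grip and lift.

```bash
python3 - <<'E'
from h import *
for px in ((285,189),(286,262),(340.5,261),(337.5,190)):
    for z in (.02,.07): 
        w=bp("top",px,z); print(px,z,(rz(-CA)@(w[:2]-[CX,CY])).round(4))
print(tip_of("top","drawer_bay"))
move_gripper(0.03,effort=50)
print(read_finger_gap(),read_eef_pos(),read_ft_force())
p=read_eef_pos(); movel(p+[0,0,.03],speed=.08)
print(read_finger_gap(),read_ft_force(),read_ft_torque(),read_time_s())
snap("scene","p5.png",(370,150,490,250),5)
E
```

```text
(285, 189) 0.02 [0.0201 0.106 ]
(285, 189) 0.07 [0.006  0.1037]
(286, 262) 0.02 [-0.1607  0.1082]
(286, 262) 0.07 [-0.168   0.1059]
(340.5, 261) 0.02 [-0.163  -0.0222]
(340.5, 261) 0.07 [-0.1702 -0.0196]
(337.5, 190) 0.02 [ 0.0129 -0.0227]
(337.5, 190) 0.07 [-0.001 -0.02 ]
[{'at': [315.0, 237.1], 'confidence': 0.75}]
0.04145519035396441 [0.43630554 0.31100149 0.02280861] [-0.59408495  0.15041256  4.52721728]
0.04117692609154517 [-0.13326236 -0.22782899 -5.01754612] [-0.03144101  0.04848366 -0.04206795] 16.375
```

View pics/p5.png

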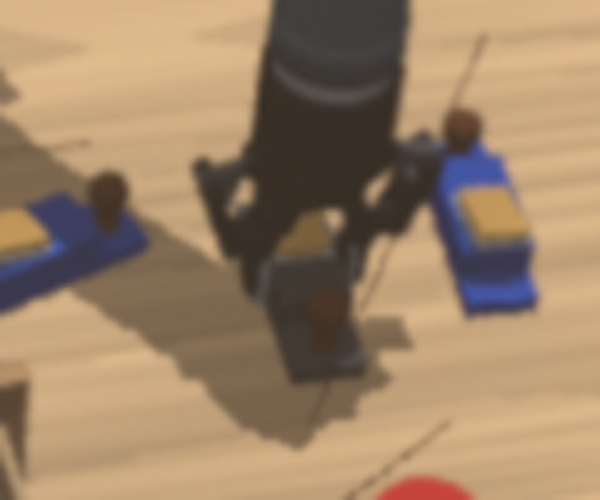

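```bash
python3 - <<'E'
from h import *
H=np.pi/2
p=read_eef_pos(); movel([p[0],p[1],.19],speed=.2)
q=cab(-.098,.0425,.19); move_ptp(q,down(CA+H))
print(read_finger_gap(),read_time_s(),read_eef_pos()-q)
snap("scene","p6.png",(260,150,440,290),4)
snap("top","p6t.png",(180,100,420,320),2.5)
q[2]=.075; movel(q,speed=.12)
q[2]=.050; movel(q,speed=.05)
pause(.1); b=read_ft_force(); print(b)
for i in range(14):
    q[2]-=.001; movel(q,speed=.02); f=read_ft_force(); print(q[2].round(4),f.round(1),read_eef_pos()[2].round(4))
    if f[2]-b[2]>3: break
print(read_time_s())
snap("scene","p7.png",(260,180,440,310),4)
E
```

```text
0.04115043644025927 18.45 [-0.00095277  0.00285766 -0.0010272 ]
[-0.52660794 -0.01014261 -4.82592269]
0.049 [ 0.  -0.  -5.7] 0.0492
0.048 [ 0.3 -0.3 -4.4] 0.0479
0.047 [ 0.  -0.2 -3.8] 0.0469
0.046 [ 0.4 -0.3 -4.3] 0.0459
0.045 [ 0.4  0.3 -4.8] 0.0449
0.044 [-0.4  0.1 -3.7] 0.0439
0.043 [ 0.7 -0.3 -4.5] 0.043
0.042 [-0.6 -0.3  1. ] 0.0429
22.4083
```

View pics/p6.png

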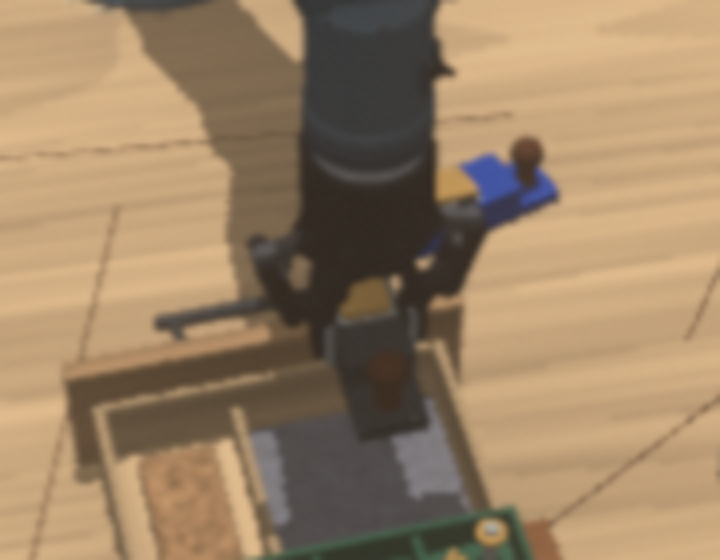

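View pics/p7.png

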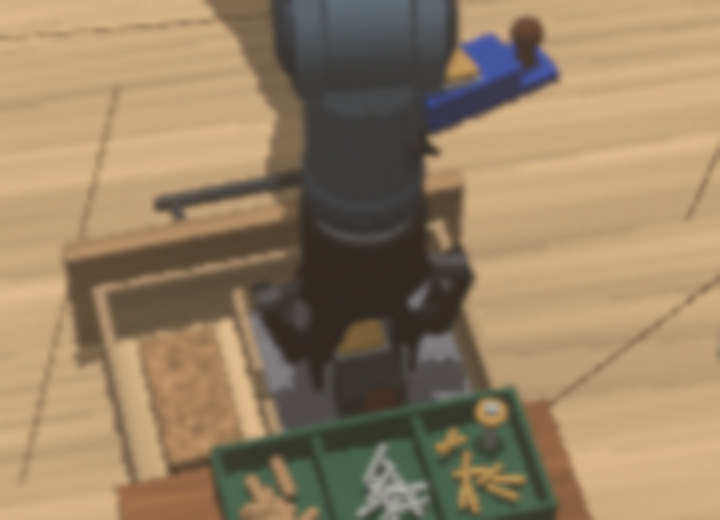

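The sole touched the floor at TCP z 0.043, as predicted, with its weight taken. I'll release gently, withdraw, and check.

```bash
python3 - <<'E'
from h import *
H=np.pi/2
move_gripper(.062); print(read_finger_gap(),read_ft_force())
p=read_eef_pos(); movel([p[0],p[1],.06],speed=.05); movel([p[0],p[1],.2],speed=.15)
move_gripper(0.0,effort=30)
move_ptp(cab(-.29,0,.16),down(CA+H))
print(read_time_s(),read_ft_force())
snap("top","p8.png",(240,70,410,310),2.5)
snap("scene","p8s.png",(260,180,440,310),4)
E
```

```text
0.06188731111916488 [-0.46355695 -0.67038279  0.06632665]
25.8083 [0.61643497 0.1803787  0.61158418]
```

View pics/p8.png

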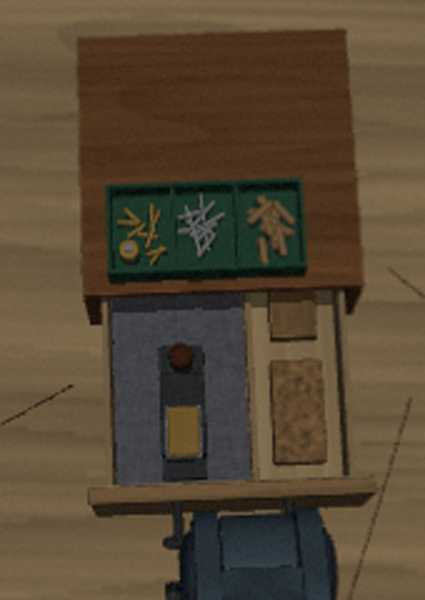

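View pics/p8s.png

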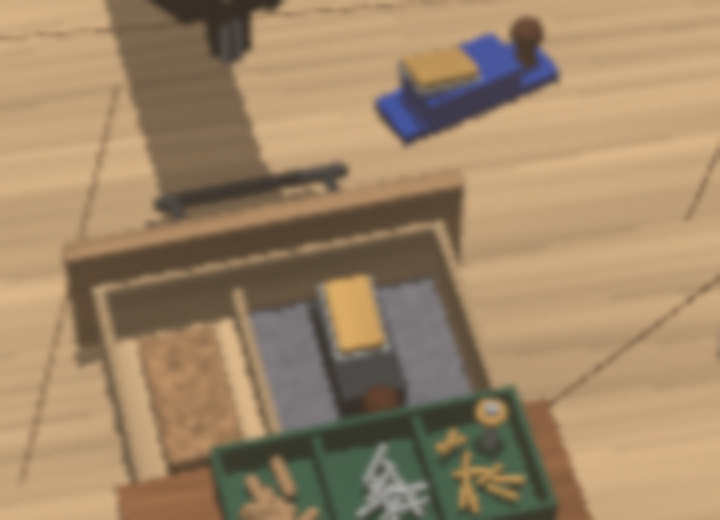

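The plane is upright in the wide bay at about (313,235) in the top picture, front to back, clear of the walls, and the drawer hasn't moved. Now I'll push the drawer shut.

```bash
python3 - <<'E'
from h import *
movel(cab(-.29,0,.083),speed=.1)
movel(cab(-.25,0,.083),speed=.08); print(read_ft_force())
for x in (-.2,-.07):
    movel(cab(x,0,.083),speed=.07); print(x,read_ft_force().round(1))
x=-.07
for i in range(25):
    x+=.002; movel(cab(x,0,.083),speed=.03); f=read_ft_force(); print(round(x,3),f.round(1))
    if f[0]<-9: break
print(read_time_s())
movel(cab(x-.04,0,.083),speed=.1); movel(cab(-.1,0,.2),speed=.2)
move_ptp(cab(-.3,.05,.25),read_tcp_rot())
snap("top","p9.png",(120,60,500,350),2); snap("scene","p9s.png",(190,170,480,400),2.7)
print(read_time_s())
E
```

```text
[-0.4879757   0.16308015  0.42633072]
-0.2 [-0.1  0.5 -0.4]
-0.07 [ 0.1 -0.2  0.3]
-0.068 [-0.4  0.1 -0.5]
-0.066 [-2.9 -1.3  2. ]
-0.064 [-6.  -0.2  4.8]
-0.062 [-10.2  -0.6   7.1]
31.35
33.5917
```

View pics/p9.png

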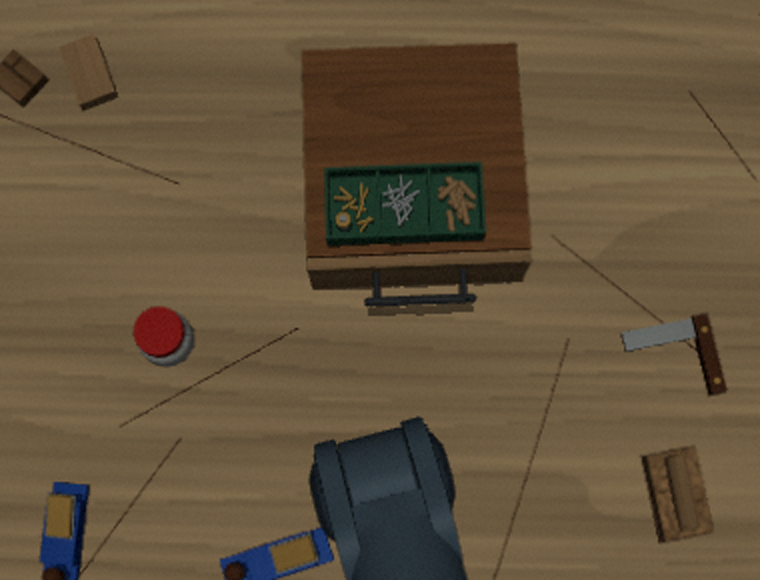

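View pics/p9s.png

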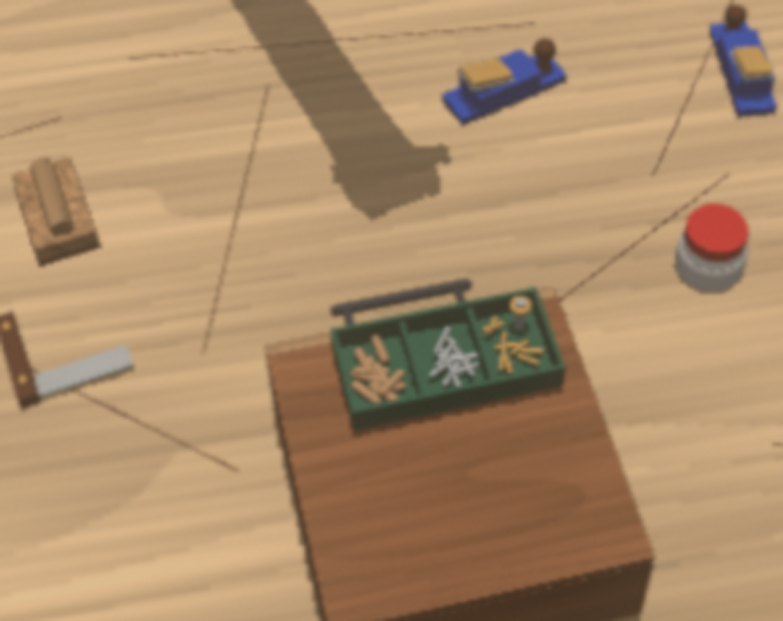

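```bash
python3 - <<'E'
from h import *
sign_off(); print(read_time_s())
E
```

```text
the job is handed in; nothing more can be done
the job is handed in; nothing more can be done
```

The job is done as asked and handed in at about 34 s of the 61 s allowed:

1. **Tray:** I pushed it round with closed fingers until the end stop pushed back with about 10 N. The pictures afterwards show it lying parallel to the front, over the cabinet top.
2. **Plane:** I gripped the dark steel plane, not the two blue look-alikes, and lowered it in 1 mm steps onto the felt. Contact came at the predicted height. After release it stood upright, front to back, clear of the bay walls, and the drawer had not moved.
3. **Drawer:** I pushed it by the handle to its end stop, again at about 10 N. Its front is flush with the carcass, and the handle position matches fully shut.

In the final pictures the square, tub, sanding block and both blue planes look untouched, and the arm was clear of everything. The plane can't be seen inside the shut drawer, so its final pose rests on the picture taken just before closing and on the unresisted slide. My initial camera fit was off by up to about 5 pixels on the drawer-front edge in the scene view. The contact and end-stop positions agreed with the fit otherwise, and no check failed.

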